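# Open the veneer press by one turn

### The arm

A 6-joint arm with a two-finger parallel gripper is mounted at the origin on the work surface. World frame = base frame: x ahead of the robot, y to its left, z up, the work surface at z = 0. Lengths are in m, angles in rad, forces in N, time in s.
With the tool pointing down it reaches from about 0.325 to 0.9 m from the base axis. Payload 6.1 kg.
Tool frame: the origin (TCP) lies at the very end of the fingers, on their centre line; the grasp point (between the pads) lies 19 mm behind it (manip.grasp_offset is the distance from the TCP to the grasp point, in m); x points along the fingers, z is the direction in which the jaws open and shut, and the axes are right-handed (so a half turn about x gives the same grasp; the last joint's range is limited). The gripper opens to 85 mm and grips with 20 to 120 N. Pads are 22 mm wide; open, the fingers measure 114 mm over their backs; the gripper's body (76 mm by 85 mm) begins 54 mm behind the grasp point. The pads swing forward as they close: fully open they stand 13 mm farther back than shut.
Start: joints at [-1.414, 0.22, 1.526, -0, 1.395, -0.126], TCP at [0.174, -0.6, 0.231] pointing down, gripper open.
Joint ranges: [-2.98, 2.98], [-0.91, 2.08], [0.09, 2.57], [-1.24, 4.39], [0.2, 2.65], [-2.68, 2.68]. Speed limits (rad/s): [2.57, 2.57, 3.01, 3.14, 3.14, 3.14].

### API

Orientations are given as a unit quaternion [w, x, y, z].
In Python, from cell import readout, eyes, close_job, manip gives the robot as it stands.
- The arm moves only by the shell command python3 -m pendant 'ROWS' [FORCE]. ROWS is JSON, a list of rows, each a list of 3 entries, a list of its own where there are three numbers: the finger opening in mm, from 0 to 85.4, then the shift along the tool's x, y, z in mm, then the turn, a rotation vector about the tool's x, y, z in rad. A call has 1 to 20 rows; each row is the pose to reach, as a shift and turn from the pose commanded when the call began, along the tool's axes at that moment; what a row does not reach only later rows make up. A row lasts 1/12 s, in which the tool goes at most 41.7 mm and 7.16 degrees, less where a joint would pass 70% of its speed; a pose out of reach is approached as far as the arm can. A call with a gripper value outside its range is refused whole. The fingers move at their own pace and stop on an object; FORCE is the grip in N (left out, the last holds). Time passes only in rows, so rows that repeat a pose let the fingers close. It gives the time, the measured TCP pose, the force and the opening at its end, in the units of the state.
- readout.sense(): the state, without advancing time (a new reading comes with each control period).
- eyes.grab_frame(name): name is "scene" or "side" or "wrist"; returns the picture (420x560x3 uint8, red, green, blue); there is no depth.
- eyes.camera_params(name): a dict with "mtx" (3x3 intrinsics, pixels), "R" (3x3) and "t" (3): a world point X has camera coordinates R X + t. Camera axes: x right, y down, z forward; pixel columns grow to the right and rows downward; lengths in m; the calibration is good to about 2 mm. A picture is of the moment at which its call begins: read the wrist's pose just before it. camera_params takes no time and is no camera call; for the wrist camera it gives the pose at the moment of the call.
- close_job(): hands the job in, once; it reports no verdict.
The state is a dict: "clock": time; "q": joint angles; "joint_vel": joint speeds; "tau": joint torques, N m; "position": TCP position; "tcp_rot": TCP orientation; "wrist_force": force on the tool from outside, world axes, zero at the start; "torque": the same for the moment, N m; "finger_gap": finger opening in m.
Only numpy, scipy, OpenCV 4.12 (cv2) and the standard library are available. Lean on these libraries where they do the work, as an engineer would, in place of code of your own. Each camera call takes 0.05 s, during which the arm holds its last target.

### The job

The next panel is a little thicker, so open the small green bench press by exactly one turn: push its hand wheel round by the upright handle, anticlockwise as seen from above, through one full turn, so that the handle stops where it stood at the start. Push gently with the outside of the fingers, without gripping the handle; leave the things lying around the press alone, and finish with the hand clear.

Things in the scene. Friction and masses are not known exactly. Their poses are not given: they have to be found in the camera images.
- wheel (a joint): Turning angle of the hand wheel in rad about its vertical axis; it grows as the wheel turns anticlockwise seen from above (the way that opens the press, raising the platen 5 mm a turn). It starts anywhere from 0 to 4.5 rad; one full turn adds 6.283 rad. There is no stop or spring in the way: the wheel needs about 0.2 N m (some 3 N at the handle), and stays where it is left without coasting. At 0 the handle lies on the +x side of the wheel in the press's own frame.
- wheel_hub (a point): Centre of the grey hand wheel, on its axis at the top of its hub, 195 mm above the work surface. The wheel lies flat on top of the press: rim of 80 mm radius to its centre line, rim bar 14 mm thick with its top at the height of this point, three spokes, nothing taller inside the rim but a screw end 6 mm high.
- handle: The black upright handle, a round post 24 mm in diameter and 72 mm tall, standing on the wheel's rim at one spoke, held on the wheel but free to spin about its own upright axis. Origin: centre of its foot, 80 mm from the wheel's axis and 193 mm above the work surface; its own z points up and its top is at 265 mm.
- press: The bench press, fixed to the bench: green bed 220 x 310 x 40 mm, two steel columns, a green crosshead 70 x 310 mm whose top is at 165 mm, a platen hanging below it, and the hand wheel on top, the tallest part. Origin: centre of its underside, right below the wheel's axis; its long side lies along its own y; its place and yaw vary.
- glue_bottle: White glue bottle, 60 mm in diameter, 160 mm tall, standing loose beside the press. Origin: centre of its underside. To be left alone.
- panel: Loose plywood panel 150 x 120 x 17 mm lying beside the press. Origin: centre of its underside. To be left alone.
- hammer: Hammer lying loose beside the press along its own x. Origin: on its underside. To be left alone.
- pot: Empty aluminium pot, open, 70 mm in diameter, 80 mm tall, standing loose beside the press. Origin: centre of its underside. To be left alone.

How it is judged:
By the outcome, as a careful person would: the job done as asked, in the order asked, and still so for the second after the job is handed in, with the robot touching nothing.
It also fails if it takes over 64 s, if anything falls off the work surface, if the arm or the gripper's body presses on something with over 40 N, if the wrist force passes 120 N, or if a joint passes its speed limit or range.

## Working session

There is one attempt and no reset: what is moved stays moved. The work goes in short steps, Python scripts to look and compute and a shell command to move; the robot and the scene stay as the last step left them, time stands still between calls to the robot, and variables do not carry over. Pictures are saved under pics/ and viewed, and the job is handed in when it is done.

```bash
ls; mkdir -p pics; python3 - <<'E'
from cell import readout, eyes, manip
import cv2,numpy as np
s=readout.sense(); print(s)
print([a for a in dir(manip) if a[0]!='_'])
for n in ("scene","side","wrist"):
    im=eyes.grab_frame(n); cv2.imwrite(f"pics/a_{n}.png",im[:,:,::-1])
    p=eyes.camera_params(n); print(n,p)
E
```

```text
pics
{'clock': 0.0, 'q': array([-1.41410819e+00,  2.21245140e-01,  1.52763392e+00, -3.04266110e-05,
        1.39471239e+00, -1.26107641e-01]), 'joint_vel': array([ 0.00194055,  0.00130272, -0.00242585, -0.00247405, -0.0008345 ,
       -0.00066927]), 'tau': array([ 2.57757820e-03, -4.96892273e+01, -3.89388800e+01, -4.36606911e-05,
        1.12596332e-02, -1.79366197e-06]), 'position': array([ 0.17428508, -0.59956   ,  0.2301754 ]), 'tcp_rot': array([ 0.56495978,  0.42502906,  0.56598909, -0.42406026]), 'wrist_force': array([ 0.85864672, -0.30215344, -0.11040777]), 'torque': array([-0.01921763, -0.02324869, -0.00060999]), 'finger_gap': 0.08523481244881473}
['IKError', 'grasp_offset']
scene {'mtx': array([[540.2510618 ,   0.        , 278.72226285],
       [  0.        , 540.2510618 , 214.27353618],
       [  0.        ,   0.        ,   1.        ]]), 'R': array([[-0.57121185,  0.82060914,  0.01782325],
       [ 0.50143471,  0.3660668 , -0.78393771],
       [-0.64983095, -0.43885731, -0.6205836 ]]), 't': array([ 0.3247362 , -0.1628006 ,  2.03426947])}
side {'mtx': array([[460.33107087,   0.        , 276.14447131],
       [  0.        , 460.33107087, 206.21932021],
       [  0.        ,   0.        ,   1.        ]]), 'R': array([[ 0.99948057, -0.03196774,  0.00408116],
       [-0.01772213, -0.65097208, -0.75889478],
       [ 0.02691687,  0.75842826, -0.65120048]]), 't': array([-0.53464699,  0.12131505,  1.53002911])}
wrist {'mtx': array([[368.96275017,   0.        , 281.05264745],
       [  0.        , 368.96275017, 208.98038584],
       [  0.        ,   0.        ,   1.        ]]), 'R': array([[ 2.79554148e-01, -9.60129718e-01, -6.35504519e-04],
       [-9.26869119e-01, -2.70042485e-01,  2.60750249e-01],
       [-2.50525676e-01, -7.23047840e-02, -9.65406082e-01]]), 't': array([-0.62360427, -0.03460645,  0.37806816])}
```

View pics/a_scene.png

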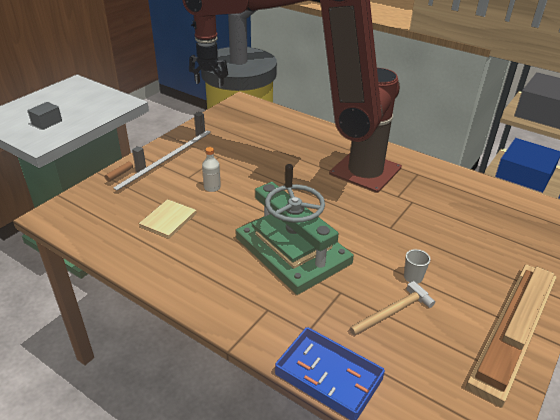

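View pics/a_side.png

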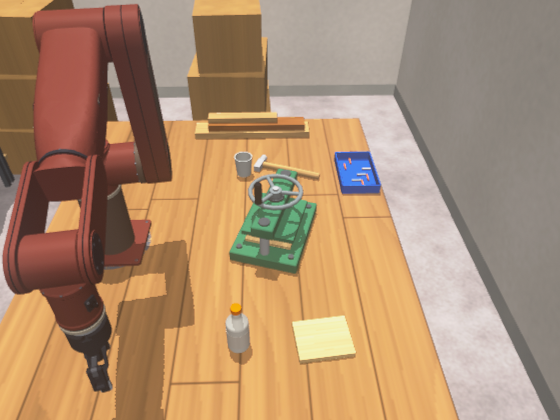

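View pics/a_wrist.png

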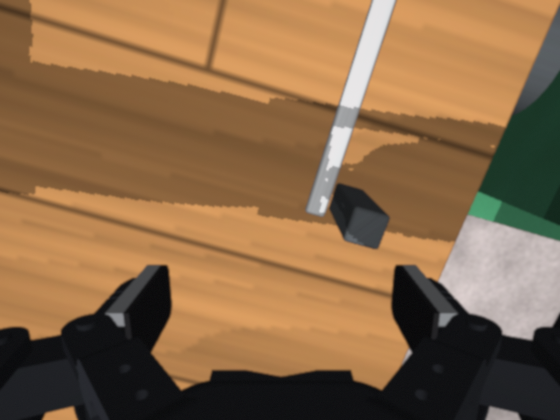

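The scene camera shows the wheel hub near (296,203), and the handle from (289,165) to (290,187). In the side view the hub is near (276,193) and the handle near (258,183–203). The bottle is near the base's right side, and the pot and hammer are to the left. I'll zoom in to measure.

```bash
python3 - <<'E'
import cv2
a=cv2.imread("pics/a_scene.png")[145:305,225:365]; b=cv2.imread("pics/a_side.png")[160:280,220:330]
cv2.imwrite("pics/z1.png",cv2.resize(a,None,fx=3.75,fy=3.75,interpolation=cv2.INTER_CUBIC))
cv2.imwrite("pics/z2.png",cv2.resize(b,None,fx=5,fy=5,interpolation=cv2.INTER_CUBIC))
E
```

```text
(no output)
```

View pics/z1.png

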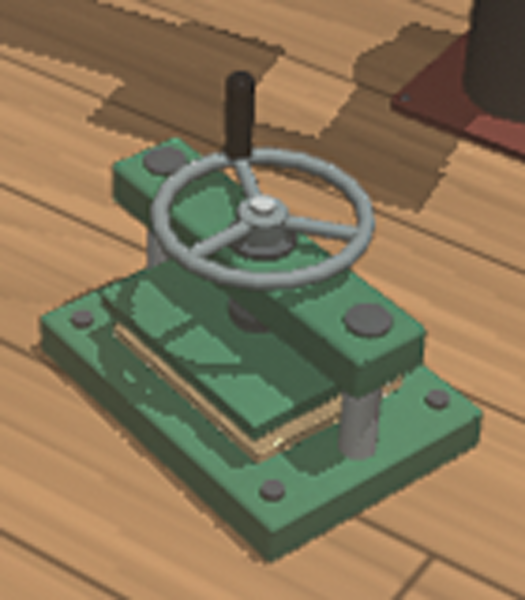

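View pics/z2.png

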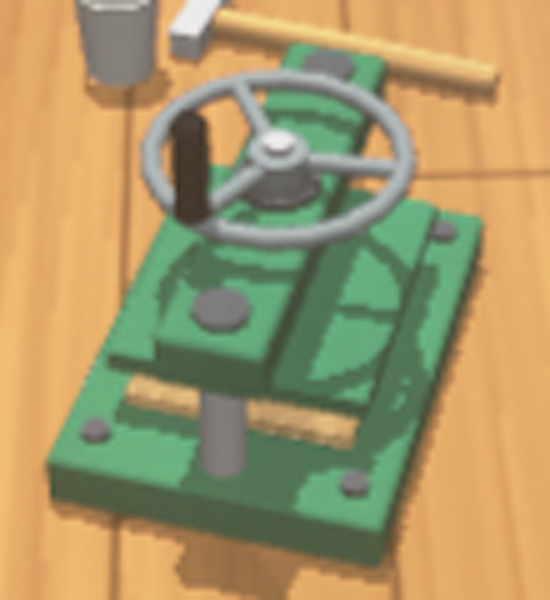

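```bash
cat > h.py <<'E'
import numpy as np, cv2, json
from cell import readout, eyes
from scipy.optimize import least_squares
def proj(p,X):
    c=np.atleast_2d(X)@p["R"].T+p["t"]; u=c@p["mtx"].T; return u[:,:2]/u[:,2:]
def ray(p,uv,z):
    d=p["R"].T@np.linalg.inv(p["mtx"])@np.array([uv[0],uv[1],1.]); C=-p["R"].T@p["t"]
    return C+d*(z-C[2])/d[2]
E
python3 - <<'E'
from h import *
P={n:eyes.camera_params(n) for n in("scene","side")}
def un(u,f,o): return (u+.5)/f-.5+o
ext={"scene":(un(152,3.75,225),un(374,3.75,225),un(150,3.75,145),un(288,3.75,145)),
"side":(un(141,5,220),un(414,5,220),un(70,5,160),un(247,5,160))}
hd={"scene":(un(241,3.75,225),un(72,3.75,145),un(238,3.75,225)),"side":(un(190,5,220),un(112,5,160),un(192,5,220))}
hb={"scene":un(160,3.75,145),"side":un(226,5,160)}
th=np.linspace(0,2*np.pi,181); ph=np.linspace(0,2*np.pi,24)
def torus(x,y,ns=(0,)):
    T,Q=np.meshgrid(th,ph); r=.08+.007*np.cos(Q)
    return np.c_[(x+r*np.cos(T)).ravel(),(y+r*np.sin(T)).ravel(),(.188+.007*np.sin(Q)).ravel()]
def res(v,which=("scene","side")):
    x,y,a=v; o=[]
    for n in which:
        u=proj(P[n],torus(x,y)); o+=list(np.array([u[:,0].min(),u[:,0].max(),u[:,1].min(),u[:,1].max()])-ext[n])
        hx,hy=x+.08*np.cos(a),y+.08*np.sin(a)
        T=np.linspace(0,2*np.pi,60)
        cyl=lambda z:np.c_[hx+.012*np.cos(T),hy+.012*np.sin(T),0*T+z]
        t=proj(P[n],cyl(.265)); b=proj(P[n],cyl(.193))
        o+=[t[:,0].mean()-hd[n][0],t[:,1].min()-hd[n][1],b[:,0].mean()-hd[n][2],b[:,1].max()-hb[n]]
    return np.array(o)
x0=[*ray(P["side"],(276,193),.19)[:2],3.]
for w in (("scene",),("side",),("scene","side")):
    r=min((least_squares(lambda v:res(v,w),[x0[0],x0[1],a]) for a in np.arange(0,6.3,.7)),key=lambda r:r.cost)
    print(w,r.x,r.cost,r.fun.round(1))
for n in P: print(n,ray(P[n],{"scene":(211,190),"side":(238,345)}[n],0.02),ray(P[n],{"scene":(417,275),"side":(244,172)}[n],0.03), "hammer head",ray(P[n],{"scene":(422,295),"side":(260,163)}[n],0.02),"panel",ray(P[n],{"scene":(168,217),"side":(323,340)}[n],0.017))
E
```

```text
('scene',) [0.53100753 0.02639848 3.98015025] 1.4061055804523654 [-0.5  0.6 -0.6  0.9 -0.1 -1.   0.   0.3]
('side',) [ 0.53108749  0.0266608  -2.28349327] 1.212467758740716 [-0.7  0.3 -0.2  0.9  0.1 -1.   0.3  0.2]
('scene', 'side') [0.53119157 0.02665183 3.98870773] 2.7175652462662105 [-0.5  0.6 -0.5  1.  -0.3 -0.9 -0.2  0.4 -0.7  0.3 -0.2  0.9 -0.  -1.1
  0.1  0. ]
scene [ 0.45519604 -0.36761682  0.02      ] [0.43458187 0.39294651 0.03      ] hammer head [0.49002707 0.43391226 0.02      ] panel [ 0.65044501 -0.38543407  0.017     ]
side [ 0.42085196 -0.41163462  0.02      ] [0.42126552 0.34344467 0.03      ] hammer head [0.48339025 0.41606471 0.02      ] panel [ 0.64750487 -0.40115872  0.017     ]
```

```bash
cat >> h.py <<'E'
from scipy.spatial.transform import Rotation as Ro
H=np.array([.5311,.0266]); A0=np.deg2rad(228.4)
def pose():
    s=readout.sense(); q=s["tcp_rot"]; return s,s["position"],Ro.from_quat([q[1],q[2],q[3],q[0]])
E
python3 - <<'E'
from h import *
s,p,R=pose(); M=R.as_matrix(); print(M.round(3))
print("y yaw",np.degrees(np.arctan2(M[1,1],M[0,1])))
for lag in (32,):
    a=A0-np.deg2rad(lag); t=np.r_[H+.08*np.array([np.cos(a),np.sin(a)]),.232]
    print(t, "handle",H+.08*np.array([np.cos(A0),np.sin(A0)]))
    print((M.T@(t-p)*1000).round(1))
E
```

```text
[[-0.     0.96   0.279]
 [ 0.001  0.279 -0.96 ]
 [-1.     0.    -0.001]]
y yaw 16.20512291364151
[0.45435488 0.00401268 0.232     ] handle [ 0.4779859  -0.03322385]
[  -0.7  437.4 -501.6]
```

```bash
python3 -m pendant '[[0,[-40,0,0],[0,0,0]],[0,[-80,0,0],[0,0,0]],[0,[-110,20,-20],[0,0,0]],[0,[-110,45,-50],[-0.1,0,0]],[0,[-110,70,-80],[-0.2,0,0]],[0,[-110,95,-110],[-0.3,0,0]],[0,[-110,120,-140],[-0.4,0,0]],[0,[-110,145,-167],[-0.5,0,0]],[0,[-110,170,-195],[-0.562,0,0]],[0,[-110,196,-225],[-0.562,0,0]],[0,[-110,222,-255],[-0.562,0,0]],[0,[-110,248,-285],[-0.562,0,0]],[0,[-110,274,-315],[-0.562,0,0]],[0,[-110,300,-345],[-0.562,0,0]],[0,[-110,326,-375],[-0.562,0,0]],[0,[-110,352,-405],[-0.562,0,0]],[0,[-110,378,-435],[-0.562,0,0]],[0,[-110,404,-465],[-0.562,0,0]],[0,[-110,425,-490],[-0.562,0,0]],[0,[-110,437,-502],[-0.562,0,0]]]' 30
python3 - <<'E'
from h import *
for n in ("scene","side","wrist"):
    cv2.imwrite(f"pics/b_{n}.png",eyes.grab_frame(n)[:,:,::-1])
s,p,R=pose(); M=R.as_matrix(); print(s["clock"],p,s["q"].round(2),M.round(3),s["finger_gap"],s["wrist_force"])
a=cv2.imread("pics/b_scene.png")[60:300,180:420]; b=cv2.imread("pics/b_side.png")[100:340,150:390]
cv2.imwrite("pics/b_both.png",cv2.resize(np.hstack([a,b]),(800,400),interpolation=cv2.INTER_CUBIC))
E
```

```text
clock: 1.82
position: [0.4544, 0.0073, 0.3411]
tcp_rot: [0.661, 0.25, 0.662, -0.25]
wrist_force: [-0.8, -0.6, -0.1]
finger_gap: 0.0001
1.9667 [0.4538902  0.00487958 0.34084727] [-0.16 -0.25  1.79 -0.    1.6   0.56] [[-0.001  0.662  0.75 ]
 [-0.     0.75  -0.662]
 [-1.    -0.001 -0.001]] -0.00024260509640186033 [-0.63936594 -0.10689981  0.07776742]
```

View pics/b_both.png

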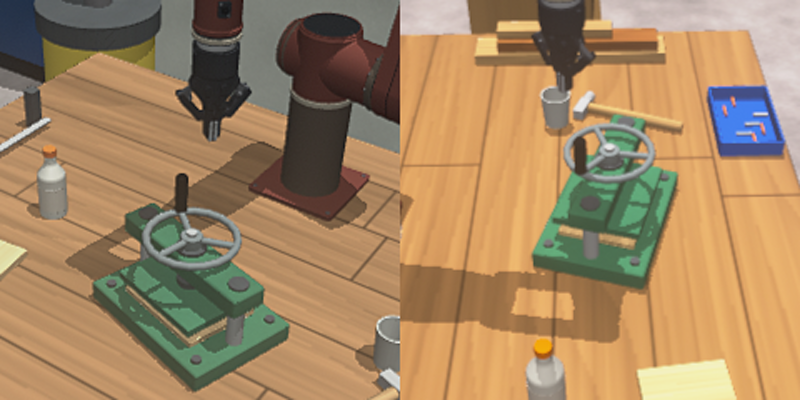

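View pics/b_wrist.png

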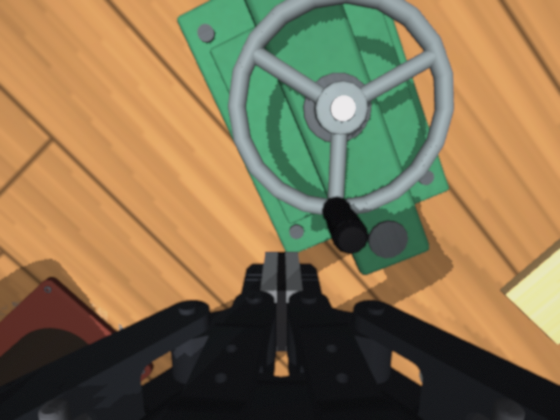

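The wrist view shows the hub screw at (343,108), the handle top at (351,237), and the shut fingers to the handle's left. That's the correct side for pushing anticlockwise. I'll refine the angle from this picture.

```bash
python3 - <<'E'
from h import *
p=eyes.camera_params("wrist")
print("cam",-p["R"].T@p["t"])
print("hub",ray(p,(343.5,107),.201))
t=ray(p,(351,238),.265)[:2]; print("top",t, np.linalg.norm(t-H), np.degrees(np.arctan2(*(t-H)[::-1]))%360)
f=ray(p,(338,203),.193)[:2]; print("foot",f, np.linalg.norm(f-H), np.degrees(np.arctan2(*(f-H)[::-1]))%360)
# predicted
h=H+.08*np.array([np.cos(A0),np.sin(A0)])
print(proj(p,[[*H,.201],[*h,.265],[*h,.193]]))
im=cv2.imread("pics/b_wrist.png")[150:370,220:440]; cv2.imwrite("pics/b_wz.png",cv2.resize(im,(594,594),interpolation=cv2.INTER_CUBIC))
s,po,R=pose();M=R.as_matrix()
for lag in (30,):
    a=A0-np.deg2rad(lag); t=np.r_[H+.08*np.array([np.cos(a),np.sin(a)]),.230]
    print(t,(M.T@(t-po)*1000).round(1))
E
```

```text
cam [0.49697848 0.05510021 0.48397047]
hub [0.53242719 0.02551591 0.201     ]
top [ 0.47812467 -0.0327664 ] 0.07956604427464349 228.2560207213952
foot [ 0.48280204 -0.03105208] 0.07520940478908428 230.0454484510206
[[341.17970025 107.09006835]
 [351.28109018 238.65332369]
 [335.09668692 208.71050757]]
[0.45518992 0.00134808 0.23      ] [110.8  -1.7   3.4]
```

View pics/b_wz.png

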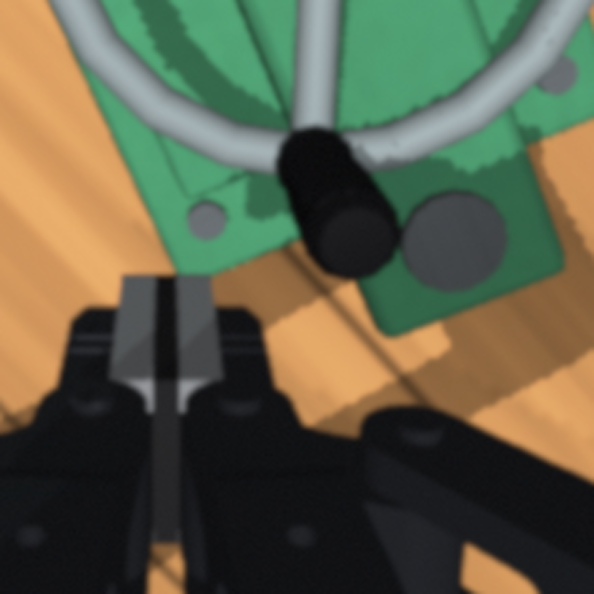

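The wrist view agrees: handle at 228.3° in world, hub within 1–1.5 mm of the earlier fit. Next I'll work out the rows: a descent, then an arc of 80 mm radius with the tool orientation fixed.

```bash
cat >> h.py <<'E'
def arc(start_deg,end_deg,n,p0=None,z=None):
    """tool-frame shifts (mm) from p0 (or from the start of the arc) to n points up to end_deg"""
    s,p,R=pose(); M=R.as_matrix()
    c=lambda d:np.r_[H+.08*np.array([np.cos(np.deg2rad(d)),np.sin(np.deg2rad(d))]),.235]
    b=c(start_deg) if p0 is None else p0
    for d in np.linspace(start_deg,end_deg,n+1)[1:]: print(round(d,1),(M.T@(c(d)-b)*1000).round(0).astype(int).tolist())
E
python3 - <<'E'
from h import *
H[:]=[.5315,.0263]
s,p,R=pose(); arc(193.4,258.4,13,p0=p)
E
```

```text
198.4 [106, -2, 4]
203.4 [106, -5, 10]
208.4 [106, -8, 17]
213.4 [106, -10, 23]
218.4 [106, -11, 30]
223.4 [106, -12, 37]
228.4 [106, -13, 44]
233.4 [106, -12, 51]
238.4 [106, -11, 58]
243.4 [106, -10, 65]
248.4 [106, -8, 71]
253.4 [106, -5, 78]
258.4 [106, -2, 84]
```

```bash
python3 -m pendant '[[0,[30,-2,4],[0,0,0]],[0,[65,-2,4],[0,0,0]],[0,[95,-2,4],[0,0,0]],[0,[106,-2,4],[0,0,0]],[0,[106,-2,4],[0,0,0]],[0,[106,-3,7],[0,0,0]],[0,[106,-5,10],[0,0,0]],[0,[106,-6,14],[0,0,0]],[0,[106,-8,17],[0,0,0]],[0,[106,-10,23],[0,0,0]],[0,[106,-11,30],[0,0,0]],[0,[106,-12,37],[0,0,0]],[0,[106,-13,44],[0,0,0]]]'
python3 - <<'E'
from h import *
for n in ("scene","side","wrist"):
    cv2.imwrite(f"pics/c_{n}.png",eyes.grab_frame(n)[:,:,::-1])
s,p,R=pose(); print(s["clock"],p,s["wrist_force"])
d=p[:2]-np.array([.5315,.0263]); print("pusher",np.hypot(*d),np.degrees(np.arctan2(d[1],d[0]))%360)
a=cv2.imread("pics/c_scene.png")[100:280,210:390]; b=cv2.imread("pics/c_side.png")[130:310,190:370]
cv2.imwrite("pics/c_both.png",cv2.resize(np.hstack([a,b]),(800,400),interpolation=cv2.INTER_CUBIC))
E
```

```text
clock: 3.05
position: [0.4788, -0.0356, 0.2356]
tcp_rot: [0.661, 0.251, 0.661, -0.251]
wrist_force: [-2.7, 2.3, 2.5]
finger_gap: 0.0
3.2 [ 0.47871889 -0.03593231  0.23501593] [ 0.32998999  0.44272412 -1.25511598]
pusher 0.08160089460626992 229.697711308925
```

View pics/c_both.png

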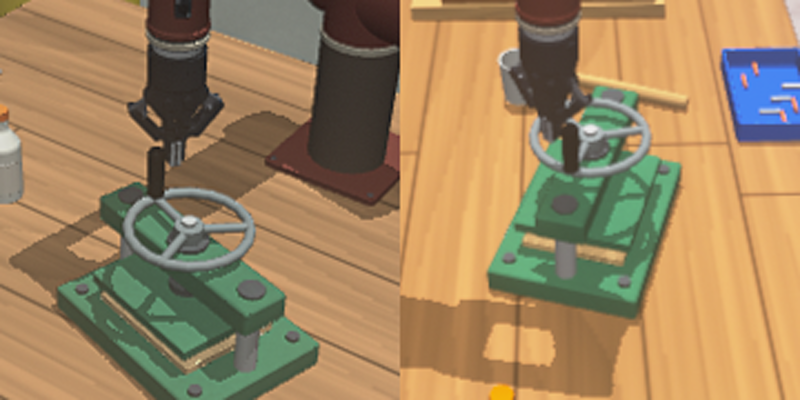

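View pics/c_wrist.png

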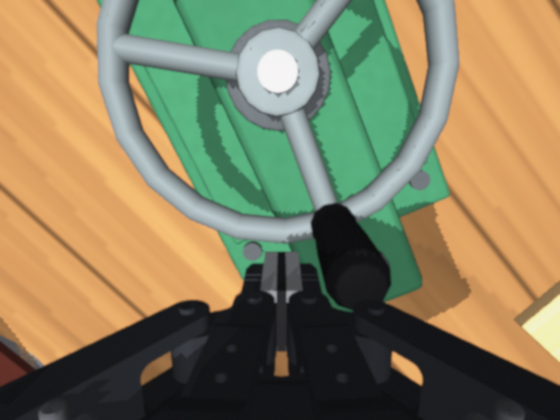

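The handle is moving with the fingers: its top is now at (362,282) in the wrist view and the wheel has turned about 20°. I'll measure the lag and work out the next arc.

```bash
python3 - <<'E'
from h import *
H[:]=[.5315,.0263]
p=eyes.camera_params("wrist"); t=ray(p,(363,282),.265)[:2]-H; print(np.hypot(*t),np.degrees(np.arctan2(t[1],t[0]))%360, ray(p,(278,71),.201))
arc(228.4,323.4,19)
print(); arc(323.4,423.4,20); print(); arc(423.4,523.4,20)
E
```

```text
0.07703397151259404 250.05112641212466 [0.53189779 0.02732035 0.201     ]
233.4 [0, 0, 7]
238.4 [0, 1, 14]
243.4 [0, 3, 21]
248.4 [0, 5, 27]
253.4 [0, 8, 34]
258.4 [0, 11, 40]
263.4 [0, 15, 46]
268.4 [0, 19, 51]
273.4 [0, 23, 57]
278.4 [0, 29, 61]
283.4 [0, 34, 66]
288.4 [0, 40, 69]
293.4 [0, 46, 72]
298.4 [0, 53, 75]
303.4 [0, 59, 77]
308.4 [0, 66, 79]
313.4 [0, 73, 80]
318.4 [0, 80, 80]
323.4 [0, 87, 80]

328.4 [0, 7, -1]
333.4 [0, 14, -2]
338.4 [0, 20, -5]
343.4 [0, 27, -7]
348.4 [0, 33, -10]
353.4 [0, 39, -14]
358.4 [0, 44, -18]
363.4 [0, 50, -23]
368.4 [0, 54, -28]
373.4 [0, 59, -34]
378.4 [0, 62, -40]
383.4 [0, 65, -46]
388.4 [0, 68, -52]
393.4 [0, 70, -59]
398.4 [0, 72, -66]
403.4 [0, 73, -73]
408.4 [0, 73, -80]
413.4 [0, 73, -87]
418.4 [0, 72, -94]
423.4 [0, 70, -100]

428.4 [0, -2, -7]
433.4 [0, -5, -13]
438.4 [0, -8, -19]
443.4 [0, -12, -25]
448.4 [0, -16, -31]
453.4 [0, -21, -36]
458.4 [0, -26, -41]
463.4 [0, -31, -45]
468.4 [0, -37, -49]
473.4 [0, -44, -52]
478.4 [0, -50, -54]
483.4 [0, -57, -57]
488.4 [0, -63, -58]
493.4 [0, -70, -59]
498.4 [0, -77, -59]
503.4 [0, -84, -59]
508.4 [0, -91, -58]
513.4 [0, -98, -56]
518.4 [0, -105, -54]
523.4 [0, -111, -52]
```

```bash
python3 -m pendant '[[0,[0,0,7],[0,0,0]],[0,[0,1,14],[0,0,0]],[0,[0,3,21],[0,0,0]],[0,[0,5,27],[0,0,0]],[0,[0,8,34],[0,0,0]],[0,[0,11,40],[0,0,0]],[0,[0,15,46],[0,0,0]],[0,[0,19,51],[0,0,0]],[0,[0,23,57],[0,0,0]],[0,[0,29,61],[0,0,0]],[0,[0,34,66],[0,0,0]],[0,[0,40,69],[0,0,0]],[0,[0,46,72],[0,0,0]],[0,[0,53,75],[0,0,0]],[0,[0,59,77],[0,0,0]],[0,[0,66,79],[0,0,0]],[0,[0,73,80],[0,0,0]],[0,[0,80,80],[0,0,0]],[0,[0,87,80],[0,0,0]]]'
python3 - <<'E'
from h import *
for n in ("scene","side"):
    cv2.imwrite(f"pics/d_{n}.png",eyes.grab_frame(n)[:,:,::-1])
s,p,R=pose(); print(s["clock"],p,s["wrist_force"],s["q"].round(2))
d=p[:2]-np.array([.5315,.0263]); print("pusher",np.hypot(*d),np.degrees(np.arctan2(d[1],d[0]))%360)
a=cv2.imread("pics/d_scene.png")[100:280,210:390]; b=cv2.imread("pics/d_side.png")[130:310,190:370]
cv2.imwrite("pics/d_both.png",cv2.resize(np.hstack([a,b]),(800,400),interpolation=cv2.INTER_CUBIC))
E
```

```text
clock: 4.78
position: [0.5963, -0.0226, 0.2353]
tcp_rot: [0.661, 0.251, 0.661, -0.251]
wrist_force: [-2.4, -3.1, -2.8]
finger_gap: 0.0
4.8833 [ 0.59703258 -0.0217635   0.23576486] [ 0.45002699 -0.53391864 -0.32699842] [-0.17  0.15  1.6   0.    1.39  0.56]
pusher 0.08126880761857598 323.74259662954853
```

View pics/d_both.png

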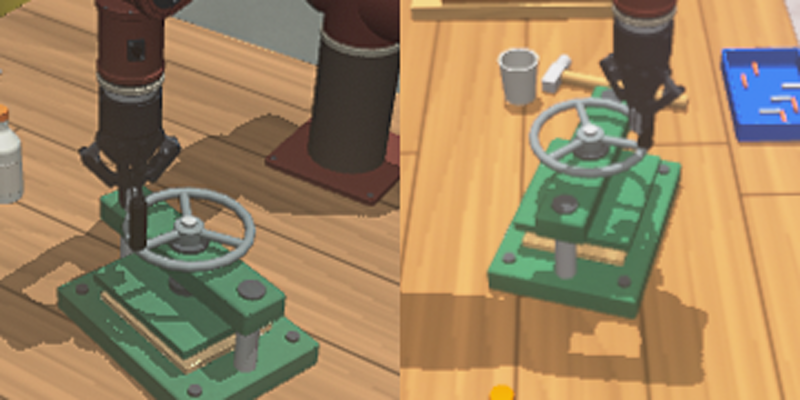

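The handle is ahead of the fingers (scene crop, around (138,220)) and still being pushed with light force. Next arc.

```bash
python3 -m pendant '[[0,[0,7,-1],[0,0,0]],[0,[0,14,-2],[0,0,0]],[0,[0,20,-5],[0,0,0]],[0,[0,27,-7],[0,0,0]],[0,[0,33,-10],[0,0,0]],[0,[0,39,-14],[0,0,0]],[0,[0,44,-18],[0,0,0]],[0,[0,50,-23],[0,0,0]],[0,[0,54,-28],[0,0,0]],[0,[0,59,-34],[0,0,0]],[0,[0,62,-40],[0,0,0]],[0,[0,65,-46],[0,0,0]],[0,[0,68,-52],[0,0,0]],[0,[0,70,-59],[0,0,0]],[0,[0,72,-66],[0,0,0]],[0,[0,73,-73],[0,0,0]],[0,[0,73,-80],[0,0,0]],[0,[0,73,-87],[0,0,0]],[0,[0,72,-94],[0,0,0]],[0,[0,70,-100],[0,0,0]]]'
python3 - <<'E'
from h import *
for n in ("scene","side"):
    cv2.imwrite(f"pics/e_{n}.png",eyes.grab_frame(n)[:,:,::-1])
s,p,R=pose(); print(s["clock"],p,s["wrist_force"],s["q"].round(2))
d=p[:2]-np.array([.5315,.0263]); print("pusher",np.hypot(*d),np.degrees(np.arctan2(d[1],d[0]))%360)
a=cv2.imread("pics/e_scene.png")[100:280,210:390]; b=cv2.imread("pics/e_side.png")[130:310,190:370]
cv2.imwrite("pics/e_both.png",cv2.resize(np.hstack([a,b]),(800,400),interpolation=cv2.INTER_CUBIC))
E
```

```text
clock: 6.55
position: [0.5669, 0.0962, 0.2353]
tcp_rot: [0.661, 0.251, 0.661, -0.251]
wrist_force: [3.5, -1.4, 1.5]
finger_gap: 0.0001
6.65 [0.56589377 0.09653354 0.23480068] [ 0.3659408   0.18354643 -0.48143079] [0.03 0.1  1.66 0.   1.39 0.76]
pusher 0.07820282535733868 63.9087433251357
```

View pics/e_both.png

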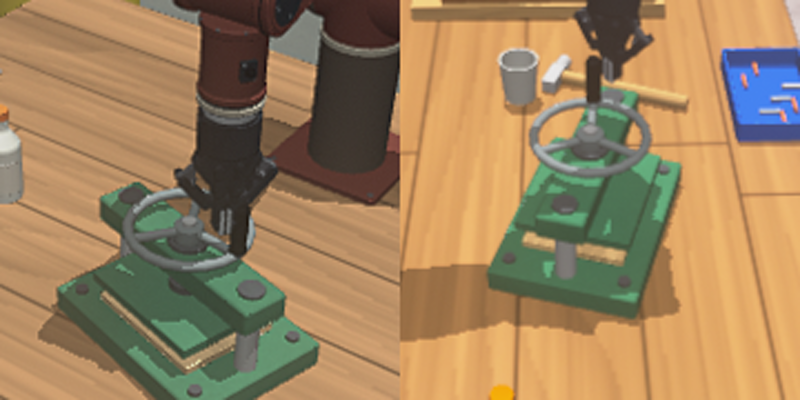

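Still good: the handle is at the far +y side, around (595,75) in the side crop. Next arc, to 523°.

```bash
python3 -m pendant '[[0,[0,-2,-7],[0,0,0]],[0,[0,-5,-13],[0,0,0]],[0,[0,-8,-19],[0,0,0]],[0,[0,-12,-25],[0,0,0]],[0,[0,-16,-31],[0,0,0]],[0,[0,-21,-36],[0,0,0]],[0,[0,-26,-41],[0,0,0]],[0,[0,-31,-45],[0,0,0]],[0,[0,-37,-49],[0,0,0]],[0,[0,-44,-52],[0,0,0]],[0,[0,-50,-54],[0,0,0]],[0,[0,-57,-57],[0,0,0]],[0,[0,-63,-58],[0,0,0]],[0,[0,-70,-59],[0,0,0]],[0,[0,-77,-59],[0,0,0]],[0,[0,-84,-59],[0,0,0]],[0,[0,-91,-58],[0,0,0]],[0,[0,-98,-56],[0,0,0]],[0,[0,-105,-54],[0,0,0]],[0,[0,-111,-52],[0,0,0]]]'
python3 - <<'E'
from h import *
for n in ("scene","side","wrist"):
    cv2.imwrite(f"pics/f_{n}.png",eyes.grab_frame(n)[:,:,::-1])
s,p,R=pose(); print(s["clock"],p,s["wrist_force"],s["q"].round(2))
d=p[:2]-np.array([.5315,.0263]); print("pusher",np.hypot(*d),np.degrees(np.arctan2(d[1],d[0]))%360)
a=cv2.imread("pics/f_scene.png")[100:280,210:390]; b=cv2.imread("pics/f_side.png")[130:310,190:370]
cv2.imwrite("pics/f_both.png",cv2.resize(np.hstack([a,b]),(800,400),interpolation=cv2.INTER_CUBIC))
H[:]=[.5315,.0263]
arc(523.4,563.4,8)
E
```

```text
clock: 8.32
position: [0.4543, 0.0464, 0.2353]
tcp_rot: [0.661, 0.251, 0.661, -0.251]
wrist_force: [0.4, 2.7, -0.6]
finger_gap: -0.0001
8.4667 [0.45474224 0.0460882  0.23547466] [-0.40132764 -0.04034555  0.00106293] [-0.07 -0.2   1.94 -0.    1.4   0.66]
pusher 0.07926743891435235 165.54388474793777
528.4 [0, -6, 3]
533.4 [0, -12, 7]
538.4 [0, -18, 11]
543.4 [0, -23, 16]
548.4 [0, -27, 21]
553.4 [0, -32, 27]
558.4 [0, -35, 33]
563.4 [0, -39, 39]
```

View pics/f_both.png

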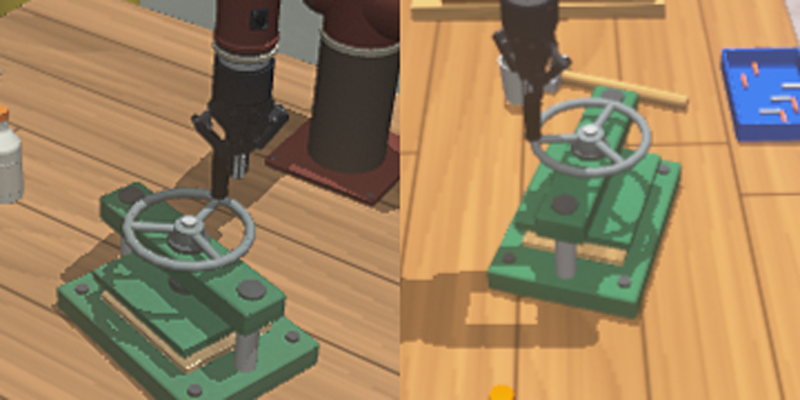

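View pics/f_wrist.png

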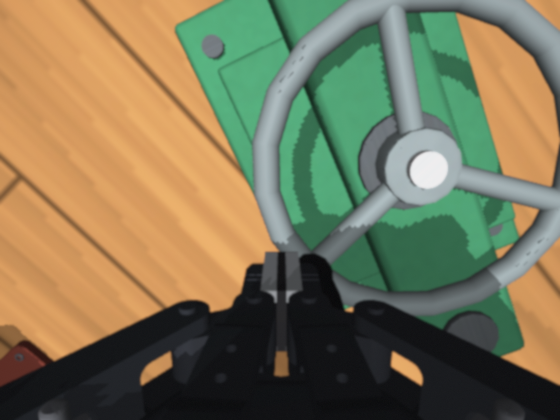

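```bash
python3 -m pendant '[[0,[0,-3,1],[0,0,0]],[0,[0,-6,3],[0,0,0]],[0,[0,-9,5],[0,0,0]],[0,[0,-12,7],[0,0,0]],[0,[0,-15,9],[0,0,0]],[0,[0,-18,11],[0,0,0]],[0,[0,-23,16],[0,0,0]],[0,[0,-27,21],[0,0,0]],[0,[0,-30,24],[0,0,0]],[0,[0,-32,27],[0,0,0]],[0,[0,-34,30],[0,0,0]],[0,[0,-35,33],[0,0,0]],[0,[0,-37,36],[0,0,0]],[0,[0,-37,36],[0,0,0]],[0,[0,-37,36],[0,0,0]]]'
python3 - <<'E'
from h import *
for n in ("wrist","scene","side"):
    cv2.imwrite(f"pics/g_{n}.png",eyes.grab_frame(n)[:,:,::-1])
    if n=="wrist":
        s,p,R=pose(); print(s["clock"],p,s["wrist_force"]); 
H[:]=[.5315,.0263]
d=p[:2]-H; print("pusher",np.hypot(*d),np.degrees(np.arctan2(d[1],d[0]))%360)
c=eyes.camera_params("wrist")
for a in (220,224,228.3): 
    h=H+.08*np.array([np.cos(np.deg2rad(a)),np.sin(np.deg2rad(a))]); print(a,proj(c,[[*h,.265],[*h,.193],[*H,.201]]).round(0).tolist())
    for n in("scene","side"): print(n,proj(eyes.camera_params(n),[[*h,.265],[*h,.193]]).round(1).tolist())
a=cv2.imread("pics/g_scene.png")[145:245,245:345]; b=cv2.imread("pics/g_side.png")[150:250,220:320]
cv2.imwrite("pics/g_both.png",cv2.resize(np.hstack([a,b]),(800,400),interpolation=cv2.INTER_CUBIC))
E
```

```text
clock: 9.72
position: [0.4575, -0.005, 0.2351]
tcp_rot: [0.661, 0.251, 0.661, -0.251]
wrist_force: [-0.8, 0.3, -0.2]
finger_gap: -0.0001
9.7667 [ 0.45743598 -0.00478476  0.2351382 ] [ 0.13498011 -0.1028793  -0.54538901]
pusher 0.08032272695391773 202.76785146806762
220 [[351.0, 326.0], [326.0, 250.0], [359.0, 95.0]]
scene [[292.5, 164.9], [291.7, 185.1]]
side [[254.8, 181.8], [255.4, 200.6]]
224 [[366.0, 328.0], [336.0, 251.0], [359.0, 95.0]]
scene [[290.6, 165.0], [289.9, 185.2]]
side [[256.0, 182.6], [256.6, 201.4]]
228.3 [[384.0, 328.0], [347.0, 251.0], [359.0, 95.0]]
scene [[288.6, 165.2], [287.9, 185.4]]
side [[257.5, 183.5], [258.0, 202.3]]
```

View pics/g_both.png

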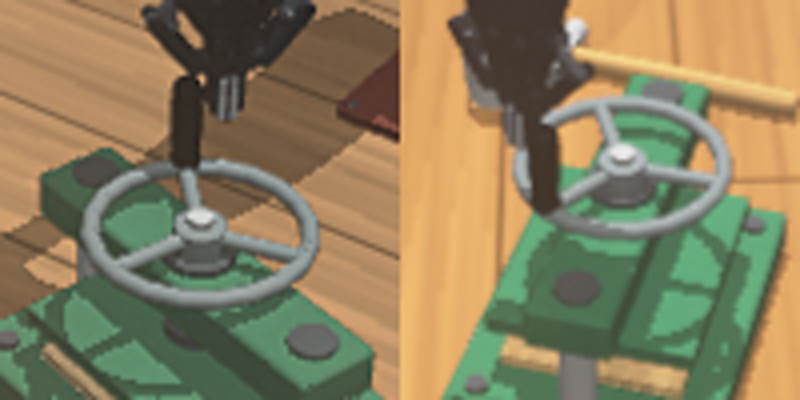

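View pics/g_wrist.png

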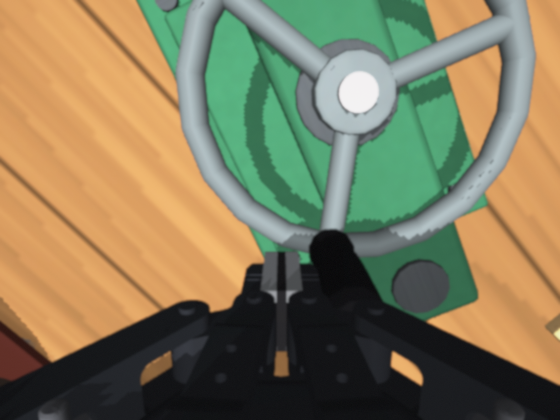

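The handle has come round to about 223°, a few degrees short as intended. I'll measure precisely by fitting the spoke angle in the wrist views before the turn (b) and now (g).

```bash
cat >> h.py <<'E'
QB=[.661,.250,.662,-.250]; PB=np.array([.4538902,.00487958,.34084727])
MB=np.array([[-.001,.662,.75],[0,.75,-.662],[-1,-.001,-.001]])
def camB(c,p,M):
    "wrist camera at pose b from its mount measured now"
    Rt=c["R"]@M; tt=c["R"]@p+c["t"]   # tool->cam
    U,_,V=np.linalg.svd(MB); Mb=U@V
    R=Rt@Mb.T; return dict(mtx=c["mtx"],R=R,t=tt-R@PB)
def spokes(im,c,guess,zc=.188):
    hsv=cv2.cvtColor(im,cv2.COLOR_BGR2HSV); out=[]
    rs=np.arange(.030,.066,.001); da=np.arange(-22,22,.1)
    # hub: from white/grey top refine
    best=[]
    for k in range(3):
        A=np.deg2rad(guess+120*k+da)
        cs=[];pts=[]
        for r in rs:
            X=np.c_[H[0]+r*np.cos(A),H[1]+r*np.sin(A),0*A+zc]; u=proj(c,X).astype(np.float32)
            if u.min()<1 or u[:,0].max()>558 or u[:,1].max()>418: continue
            S=cv2.remap(hsv,u[:,:1],u[:,1:],cv2.INTER_LINEAR)[:,0].astype(float)
            m=(S[:,1]<70)&(S[:,2]>90)
            w=m.sum()*.1*np.pi/180*r
            if .004<w<.02: x=(A[m].mean()); pts.append(H+r*np.array([np.cos(x),np.sin(x)])); cs.append(np.degrees(x)-120*k)
        if len(pts)>8:
            pts=np.array(pts); d=pts-pts.mean(0); v=np.linalg.svd(d)[2][0]; v*=np.sign(v@(pts.mean(0)-H))
            best.append((k,len(cs),round(np.median(cs),2),round((np.degrees(np.arctan2(v[1],v[0]))-120*k)%360,2), round(float(np.std(cs)),2)))
    return best
E
python3 - <<'E'
from h import *
H[:]=[.5315,.0263]
s,p,R=pose(); c=eyes.camera_params("wrist"); M=R.as_matrix()
cb=camB(c,p,M)
print("hub b",ray(cb,(343.5,107),.201)," g",ray(c,(358.5,92.5),.201))
print("b",spokes(cv2.imread("pics/b_wrist.png"),cb,228))
print("g",spokes(cv2.imread("pics/g_wrist.png"),c,223))
# scene handle centroid
for n,rows,col in(("scene",(168,179),(280,296)),):
    for k in "ag":
        im=cv2.imread(f"pics/{k}_{n}.png")[rows[0]:rows[1],col[0]:col[1]]; m=im.max(2)<70
        print(k,[round(float(np.mean(np.nonzero(r)[0])),1)+col[0] if r.any() else None for r in m])
E
```

```text
hub b [0.53241467 0.02553411 0.201     ]  g [0.53196403 0.02733263 0.201     ]
b [(0, 36, np.float64(228.78), np.float64(227.89), 0.2), (1, 36, np.float64(226.8), np.float64(227.71), 0.22), (2, 36, np.float64(227.9), np.float64(227.02), 0.24)]
g [(0, 36, np.float64(221.1), np.float64(221.96), 0.22), (1, 29, np.float64(223.9), np.float64(221.75), 0.43), (2, 20, np.float64(220.55), np.float64(221.57), 0.16)]
a [288.5, 288.5, 289.0, 288.5, 288.5, 288.5, 288.5, 288.5, 288.5, 288.5, 288.0]
g [292.0, 292.0, 291.0, 291.5, 291.5, 291.5, 291.5, 291.5, 291.5, 291.0, 291.0]
```

```bash
python3 -m pendant '[[0,[0,-1,1],[0,0,0]],[0,[0,-1,3],[0,0,0]],[0,[0,-2,5],[0,0,0]],[0,[0,-2,6],[0,0,0]],[0,[0,-3,7],[0,0,0]],[0,[0,-3,7],[0,0,0]],[0,[0,-3,7],[0,0,0]]]'
python3 - <<'E'
from h import *
H[:]=[.5315,.0263]
im=eyes.grab_frame("wrist")[:,:,::-1].copy(); s,p,R=pose(); c=eyes.camera_params("wrist"); cv2.imwrite("pics/i_wrist.png",im)
print(s["clock"],p,s["wrist_force"]); print(spokes(im,c,227))
im=eyes.grab_frame("scene")[:,:,::-1].copy(); cv2.imwrite("pics/i_scene.png",im)
m=im[168:179,280:296].max(2)<70; print([round(float(np.mean(np.nonzero(r)[0])),1)+280 if r.any() else None for r in m])
E
```

```text
clock: 10.45
position: [0.4606, -0.0115, 0.2352]
tcp_rot: [0.661, 0.251, 0.661, -0.251]
wrist_force: [-1.3, 0.5, 0.7]
finger_gap: 0.0001
10.5 [ 0.46055522 -0.01150105  0.23523346] [-1.04587174  1.01278905 -0.67318676]
[(0, 36, np.float64(226.1), np.float64(226.19), 0.06), (1, 21, np.float64(227.8), np.float64(226.38), 0.24), (2, 19, np.float64(224.7), np.float64(225.88), 0.17)]
[291.0, 291.0, 291.0, 290.3, 289.0, 289.5, 289.0, 289.5, 289.0, 289.0, 289.0]
```

```bash
python3 -m pendant '[[0,[0,0,1],[0,0,0]],[0,[0,0,1],[0,0,0]],[0,[0,0,1],[0,0,0]],[0,[0,2,-6],[0,0,0]],[0,[0,6,-12],[0,0,0]],[0,[0,8,-16],[0,0,0]],[0,[-30,8,-16],[0,0,0]],[0,[-70,8,-16],[0,0,0]],[0,[-106,8,-16],[0,0,0]],[0,[-106,8,-16],[0,0,0]],[0,[-106,8,-16],[0,0,0]],[0,[-106,8,-16],[0,0,0]]]'
cat >> h.py <<'E'
def look(k):
    H[:]=[.5315,.0263]
    im=eyes.grab_frame("wrist")[:,:,::-1].copy(); s,p,R=pose(); c=eyes.camera_params("wrist"); cv2.imwrite(f"pics/{k}_wrist.png",im)
    print(s["clock"],p,s["wrist_force"]); print(k,spokes(im,c,227)); print("b",spokes(cv2.imread("pics/b_wrist.png"),camB(c,p,R.as_matrix()),227))
    for n in ("scene","side"):
        im=eyes.grab_frame(n)[:,:,::-1].copy(); cv2.imwrite(f"pics/{k}_{n}.png",im)
        r,cc={"scene":((166,184),(280,298)),"side":((186,202),(250,266))}[n]
        for j in ("a","b",k):
            m=cv2.imread(f"pics/{j}_{n}.png")[r[0]:r[1],cc[0]:cc[1]].astype(float).max(2); w=np.clip(90-m,0,60); print(n,j,round((w.sum(0)*np.arange(*cc)).sum()/w.sum(),2))
E
python3 -c "
from h import *
look('j')"
```

```text
clock: 11.55
position: [0.4538, 0.0056, 0.3411]
tcp_rot: [0.661, 0.251, 0.661, -0.251]
wrist_force: [-0.3, 0.4, -0.8]
finger_gap: 0.0
11.6 [0.45336903 0.00558683 0.34018038] [-0.21756343  0.16082645 -0.3885704 ]
j [(0, 36, np.float64(226.05), np.float64(226.76), 0.22), (1, 36, np.float64(227.95), np.float64(226.68), 0.32), (2, 36, np.float64(226.75), np.float64(226.1), 0.17)]
b [(0, 36, np.float64(228.8), np.float64(227.88), 0.21), (1, 36, np.float64(226.78), np.float64(227.69), 0.22), (2, 36, np.float64(227.9), np.float64(227.02), 0.24)]
scene a 288.54
scene b 288.67
scene j 288.98
side a 257.63
side b 257.62
side j 257.33
```

View pics/j_wrist.png

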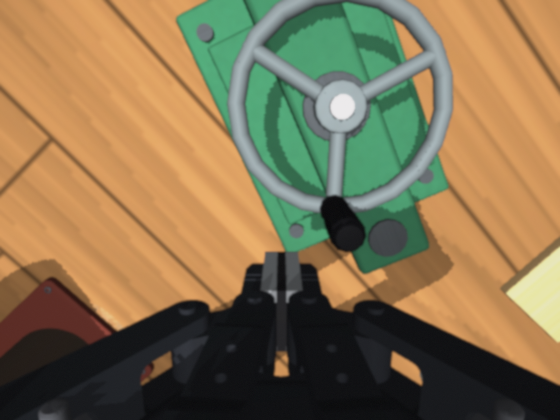

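The wheel stands about 0.9° short (spoke fit 1.0°, scene view 0.8°, side view 0.9°), and nothing else has moved. I'll make one last slow nudge of 1 mm and withdraw.

```bash
python3 -m pendant '[[0,[35,0,0],[0,0,0]],[0,[70,0,0],[0,0,0]],[0,[100,0,0],[0,0,0]],[0,[106,-3,4],[0,0,0]],[0,[106,-6,9],[0,0,0]],[0,[106,-8,13],[0,0,0]],[0,[106,-8,15],[0,0,0]],[0,[106,-8,16],[0,0,0]],[0,[106,-8,17],[0,0,0]],[0,[106,-8,17.5],[0,0,0]],[0,[106,-8,18],[0,0,0]],[0,[106,-8,18],[0,0,0]],[0,[106,-8,18],[0,0,0]],[0,[106,-4,8],[0,0,0]],[0,[106,0,0],[0,0,0]],[0,[70,0,0],[0,0,0]],[0,[30,0,0],[0,0,0]],[0,[0,0,0],[0,0,0]],[0,[0,0,0],[0,0,0]],[0,[0,0,0],[0,0,0]]]'
python3 -c "
from h import *
look('k')"
```

```text
clock: 13.37
position: [0.4547, 0.0058, 0.3436]
tcp_rot: [0.663, 0.251, 0.659, -0.251]
wrist_force: [-0.1, -0.6, -0.7]
finger_gap: -0.0003
13.4167 [0.4538038  0.00587538 0.34150999] [-0.34561785 -0.0825109   0.06397609]
k [(0, 36, np.float64(226.05), np.float64(227.8), 0.45), (1, 36, np.float64(228.88), np.float64(227.61), 0.32), (2, 36, np.float64(228.35), np.float64(227.04), 0.35)]
b [(0, 36, np.float64(228.85), np.float64(227.86), 0.23), (1, 36, np.float64(226.75), np.float64(227.68), 0.23), (2, 36, np.float64(227.85), np.float64(227.02), 0.23)]
scene a 288.54
scene b 288.67
scene k 288.76
side a 257.63
side b 257.62
side k 257.55
```

```bash
python3 -c "
from h import *
cv2.imwrite('pics/k_cmp.png',np.hstack([cv2.resize(cv2.imread('pics/k_scene.png'),(400,300)),cv2.resize(cv2.imread('pics/k_side.png'),(400,300))]))"
```

```text
(no output)
```

View pics/k_cmp.png

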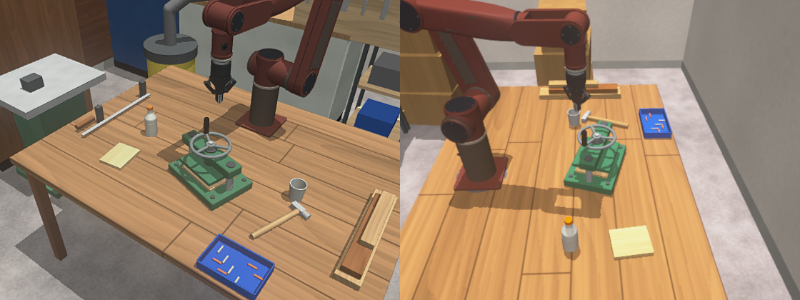

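The spoke fit now matches the starting picture within about 0.1° and the handle is within 0.1–0.2 px of its start in both fixed views. The bottle, panel, hammer and pot are where they were, and the hand is clear above, so I'm handing in.

```bash
python3 -c "
from cell import close_job
print(close_job())"
```

```text
the job is handed in; nothing more can be done
None
```

I pushed the hand wheel one full turn anticlockwise by its handle, using the outside of the shut fingers. The handle is back where it stood at the start. I finished with two small nudges, then lifted the hand about 75 mm above the handle and handed the job in at about 13.5 s.

- **Wheel angle:** the spoke fit from the wrist camera matches the starting picture to about 0.1°. That is the overall spoke direction. A cruder per-spoke centre reading varies by up to about 3° because of a small hub offset, so I did not rely on it.
- **Handle position:** it is within 0.1–0.2 px of where it began in the scene and side views, which is under 0.5°.
- **Force:** the highest wrist force I read was about 5 N, sampled at the end of each move.
- **Other things:** the bottle, panel, hammer and pot look unmoved in the final pictures, checked by eye.
- **Slight disagreement:** the hub position differs by 1–2 mm between views, which is within the camera calibration. No checks failed.

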